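# Take the filter cassette out of the seal-carving dust extractor

### The job

The dust extractor's filter is due for a change: pull its filter drawer all the way out to the stop, then pinch the two side catches of the filter cassette together with the fingers and lift the cassette straight up out of the drawer. Finish while holding it by the two catches, level and still above the open drawer, with its underside at least 5 cm clear above the drawer's side walls; do not put it down or let go. Leave the drawer out and do not disturb the jars, dish, seal and other things lying around.

Things in the scene. Friction and masses are not known exactly. Their poses are not given: they have to be found in the camera images.
- extractor: desktop dust extractor, low white box fixed on the table, 250 deep (x), 240 wide (y), 105 mm high, slotted intake grille in the front half of its top. Origin: on the table under the middle of its front face; its own -x points out of the front (towards the robot, turned up to 0.25 rad), the box lies from x = 0 to 250 mm. The filter drawer is in the front, its centre line at y = +25 mm.
- drawer (a joint): how far the filter drawer is out along the extractor's -x, in m: 0 closed, 0.16 at its stop. About 2 N of friction; stays where left. White front plate 156 wide, 6 thick, 80 mm high (top 92 mm above the table); behind it an aluminium tray 146 mm wide outside, walls 3 mm thick and up to 68 mm above the table, floor 22 mm above the table; inside 151 long, 140 mm wide.
- handle (a point): middle of the drawer's pull, a round steel bar 10 mm thick and 84 mm long along the extractor's y, axis 76 mm above the table and 40 mm in front of the drawer's front plate (35 mm free behind the bar); a leg at each end joins it to the plate. Can be pinched from above, fingers closing along the drawer's travel. Moves with the drawer.
- cradle (a point): point on the drawer's floor under the middle of the seated cassette, 121 mm behind the handle bar; moves with the drawer. Four steel keeper lips stand in the drawer, 31 to 41 mm either way in x from here, 30 to 44 mm either way in y, up to 30 mm above the drawer's floor. Between the lips (62 mm in x), beside each catch and out to the drawer wall, is free room for a finger.
- cassette: filter cassette, black plastic, white pleated paper on top, about 0.32 kg, seated in the drawer with 2 mm play. Origin: centre of its underside; x along the drawer, z up. From above like an H: two end bars 26 (x) x 130 (y) mm joined by a 40 mm wide waist; 144 mm long, 44 mm high. Hidden in the closed extractor, wholly in front of it with the drawer at its stop.
- pad_l (a point): middle of the outer, ribbed, upright face of the left catch's thumb pad (cassette's +y side), 30 mm above the cassette's underside. Grey plastic block 26 mm long (x), from 14 to 46 mm above the cassette's underside. The two pad faces are 64 mm apart with the catches out, 52 mm fully pressed.
- pad_r (a point): the same on the right catch (cassette's -y side).
- catch_l (a joint): how far the left catch is pressed in, in m: 0 out, 0.006 fully in against its stop. A spring pushes it out, about 2 N at first, 4 N fully in. While out, its lugs lock under the keeper lips and the cassette cannot be lifted; they clear the lips from about 0.003 m on. Press fully in.
- catch_r (a joint): the same for the right catch. With both fully in, the cassette can be lifted by the two pads with a grip of about 20 to 30 N.
- jar_white: loose white paint jar with white lid, 50 mm across, 62 mm high, beside the drawer's path. Origin under its centre.
- jar_ink: loose dark ink jar with black lid, 50 mm across, 62 mm high, beside the drawer's path. Origin under its centre.
- jar_yellow: loose yellow paint jar with white lid, 50 mm across, 62 mm high, beside the drawer's path. Origin under its centre.
- dish: loose white porcelain dish, 110 mm across, 32 mm high. Origin under its centre.
- paperweight: loose brass bar paperweight, 180 x 30 x 14 mm with a small knob on top. Origin under its centre.
- ink_stick: loose dark wooden-looking ink stick, 95 x 28 x 18 mm. Origin under its centre.
- seal: loose stone seal, 26 x 26 mm, 42 mm high, standing on the extractor's top beside the grille, above the switch panel. Origin under its centre.
- duster: loose dusting brush, 132 mm long, 14 mm high, lying on the table on the extractor's right. Origin under its handle.

How it is judged:
By the outcome, as a careful person would: the job done as asked, in the order asked, and still so for the second after the job is handed in, while the arm keeps its last pose, push and grip.
It also fails if it takes over 53 s, if anything falls off the work surface, if the arm or the gripper's body presses on something with over 40 N, if the wrist force passes 120 N, or if a joint passes its speed limit or range.

### The arm

A 7-joint arm with a two-finger parallel gripper is mounted at the origin on the work surface. World frame = base frame: x ahead of the robot, y to its left, z up, the work surface at z = 0. Lengths are in m, angles in rad, forces in N, time in s.
With the tool pointing down it reaches from about 0.425 to 0.925 m from the base axis. Payload 6.8 kg.
Tool frame: the origin (TCP) lies between the finger pads; the fingertips stand 25 mm ahead of it and the grasp point (between the pads) lies 6 mm ahead of it; z points along the fingers, y is the line along which they close (so a half turn about z gives the same grasp; the last joint's range is limited). The gripper opens to 88 mm and grips with 3 to 60 N. Pads are 20 mm wide; open, the fingers measure 115 mm over their backs; the gripper's body (75 mm by 178 mm) begins 61 mm behind the grasp point.
Start: joints at [-1.231, 0.477, 0.022, 1.555, -0.011, 1.109, -0.083], TCP at [0.292, 0.608, 0.248] pointing down, gripper open.
Joint ranges: [-2.96, 2.96], [-0.34, 2.1], [-1.41, 1.46], [0.24, 2.44], [-1.37, 4.51], [0.17, 1.92], [-2.96, 2.96]. Speed limits (rad/s): [2.39, 2.39, 3.14, 3.14, 3.14, 3.14, 3.14].

### API

Orientations are given as a unit quaternion [w, x, y, z].
In Python, from station import manip gives the robot as it stands.
- The arm moves only by the tool step_arm, never from a script. Its argument "targets" is a list of rows, each a list of 6 numbers: the shift along the tool's x, y, z in units of 40 mm (1.0 is 40 mm), then the turn, a rotation vector about the tool's x, y, z in degrees. A call has 1 to 10 rows; each row shifts and turns the commanded pose from where the row before left it, along the tool's axes as they then stand; what a row does not reach is not made up. A row lasts 1/10 s, in which the tool goes at most 50 mm and 8.59 degrees, less where a joint would pass 70% of its speed; a pose out of reach is approached as far as the arm can. A call is refused whole if a number of a shift passes 1 or a number of a turn 8.59, either way. A call with a gripper value outside its range is refused whole. "grip" is the opening, from -1 (shut) to 1 (fully open), set as the call begins (left out, the last holds). The fingers move at their own pace and stop on an object; the grip force is fixed at half the most. Time passes only in rows, so rows that do not move let the fingers close. It gives the time, the measured TCP pose, the force, the opening and the grip force at its end, in the units of the state.
- manip.get_obs(): the state, without advancing time (a new reading comes with each control period).
- manip.snapshot(name): name is "scene" or "top" or "wrist"; returns a dict with "img" (480x640x3 uint8, red, green, blue), "K" (3x3 intrinsics, pixels), "eye" and "orientation" of the camera in the world. Camera axes: x right, y up, looking along -z (the intrinsics and any distortion apply to the point x, -y, -z); pixel columns grow to the right and rows downward; lengths in m; the calibration is good to about 2 mm. The wrist camera is an equidistant fisheye: a pixel r from the principal point sees the ray r / f radians off the axis. A picture is of the moment at which its call begins. There is no depth.
- manip.sign_off(): hands the job in; it is judged then, once.
Trained networks look in the newest picture that a camera, given by its name, has taken for a name from the list of things; names that differ only in an ending like _2 or _b are one class to them, and where a whole thing is asked for, a point or a joint stands for the part that bears it (a point fixed in the world has none). Each returns a list of dicts, best first, with "score" (0 to 1); they miss things now and then, are a little off and sometimes report something else, mostly with a low value. They report only what shows in the picture. A call takes as long as a camera call.
- manip.search_frame(thing, camera): "centre" ([row, column] in pixels, amid what is visible of it).
The state is a dict: "t": time; "joint_pos": joint angles; "qd": joint speeds; "joint_efforts": joint torques, N m; "tcp_pos": TCP position; "eef_rot": TCP orientation; "force": force on the tool from outside, world axes, zero at the start; "wrist_torque": the same for the moment, N m; "gripper_width": finger opening in m; "grasp_force": force on a finger pad.
Only numpy, scipy, OpenCV 4.12 (cv2) and the standard library are available. Lean on these libraries where they do the work, as an engineer would, in place of code of your own. Each camera call takes 0.05 s, during which the arm holds its last target. There are 200 camera calls.

## Working session

There is one attempt and no reset: what is moved stays moved. The work goes in short steps, Python scripts to look and compute and a tool call to move; the robot and the scene stay as the last step left them, time stands still between calls to the robot, and variables do not carry over. Pictures are saved under pics/ and viewed, at most 10 in all, crops included, and the job is handed in when it is done.

Besides the shell and the picture viewer there is one more tool, called after "Request:" by a JSON object that holds its "op" and its "data", one argument or row to a line. step_arm: Moves the arm, as the interface text tells. Its arguments: {"type":"object","properties":{"targets":{"type":"array","items":{"type":"array","items":{"type":"number"}}},"grip":{"type":"number"}},"required":["targets"]}

```bash
mkdir -p pics; cat > h.py <<'E'
import numpy as np, cv2
from station import manip
from scipy.spatial.transform import Rotation as R
def rot(q): return R.from_quat([q[1],q[2],q[3],q[0]]).as_matrix()
def ray(s,rc,fish=False):
    K=s["K"]; x=(rc[1]-K[0][2])/K[0][0]; y=(rc[0]-K[1][2])/K[1][1]
    if fish:
        r=np.hypot(x,y); k=np.sin(r)/r if r>1e-9 else 1
        d=np.array([x*k,-y*k,-np.cos(r)])
    else: d=np.array([x,-y,-1.])
    return np.array(s["eye"]),rot(s["orientation"])@d
def atz(s,rc,z,fish=False):
    e,d=ray(s,rc,fish); return e+d*(z-e[2])/d[2]
def proj(s,p,fish=False):
    c=rot(s["orientation"]).T@(np.array(p)-s["eye"]); v=np.array([c[0],-c[1],-c[2]]);K=s["K"]
    if fish:
        h=np.hypot(v[0],v[1]);t=np.arctan2(h,v[2]);u=v[:2]/h*t
    else:u=v[:2]/v[2]
    return [K[1][1]*u[1]+K[1][2],K[0][0]*u[0]+K[0][2]]
def snap(n,f=None):
    s=manip.snapshot(n)
    if f: cv2.imwrite(f"pics/{f}.png",cv2.cvtColor(s["img"],cv2.COLOR_RGB2BGR))
    return s
E
python3 - <<'E'
from h import *
o=manip.get_obs();print(o["t"],o["tcp_pos"],o["eef_rot"],o["gripper_width"])
Z=dict(handle=.076,jar_white=.062,jar_ink=.062,jar_yellow=.062,dish=.03,paperweight=.014,ink_stick=.018,seal=.13,duster=.01,extractor=.1)
for c in("top","scene"):
    s=snap(c,c);print(c,np.round(s["eye"],3))
    for n,z in Z.items():
        print(n,[(np.round(d["centre"]).tolist(),round(d["score"],2),np.round(atz(s,d["centre"],z),3).tolist()) for d in manip.search_frame(n,c)[:2]])
E
```

```text
0.0 [0.29200666 0.60794249 0.24671243] [-1.41515013e-04  2.22014409e-01  9.75042971e-01 -8.86922037e-04] 0.08783567447619245
top [0.391 0.027 1.797]
handle [([204.0, 318.0], 0.72, [0.661, 0.018, 0.076]), ([224.0, 388.0], 0.7, [0.603, -0.18, 0.076])]
jar_white [([236.0, 258.0], 0.61, [0.57, 0.189, 0.062])]
jar_ink [([275.0, 272.0], 0.55, [0.46, 0.15, 0.062])]
jar_yellow [([225.0, 388.0], 0.63, [0.603, -0.182, 0.062]), ([235.0, 259.0], 0.35, [0.573, 0.187, 0.062])]
dish [([266.0, 166.0], 0.84, [0.485, 0.456, 0.03])]
paperweight [([277.0, 462.0], 0.76, [0.457, -0.403, 0.014]), ([205.0, 318.0], 0.26, [0.666, 0.02, 0.014])]
ink_stick [([213.0, 480.0], 0.57, [0.644, -0.459, 0.018]), ([278.0, 465.0], 0.47, [0.453, -0.41, 0.018])]
seal []
duster [([178.0, 394.0], 0.84, [0.75, -0.207, 0.01])]
extractor [([159.0, 315.0], 0.76, [0.786, 0.028, 0.1]), ([227.0, 386.0], 0.2, [0.591, -0.173, 0.1])]
scene [ 1.595 -0.036  0.909]
handle [([252.0, 313.0], 0.59, [0.617, 0.006, 0.076])]
jar_white [([250.0, 392.0], 0.73, [0.602, 0.185, 0.062])]
jar_ink [([229.0, 371.0], 0.94, [0.521, 0.148, 0.062]), ([254.0, 318.0], 0.7, [0.609, 0.017, 0.062])]
jar_yellow [([266.0, 229.0], 0.7, [0.645, -0.177, 0.062])]
dish [([227.0, 493.0], 0.58, [0.48, 0.457, 0.03])]
paperweight [([237.0, 142.0], 0.93, [0.478, -0.403, 0.014])]
ink_stick [([287.0, 99.0], 0.94, [0.654, -0.46, 0.018]), ([256.0, 316.0], 0.74, [0.563, 0.016, 0.018])]
seal [([288.0, 282.0], 0.64, [0.786, -0.059, 0.13]), ([288.0, 98.0], 0.32, [0.776, -0.408, 0.13])]
duster [([323.0, 213.0], 0.72, [0.761, -0.205, 0.01])]
extractor [([320.0, 330.0], 0.61, [0.843, 0.029, 0.1])]
```

View pics/top.png

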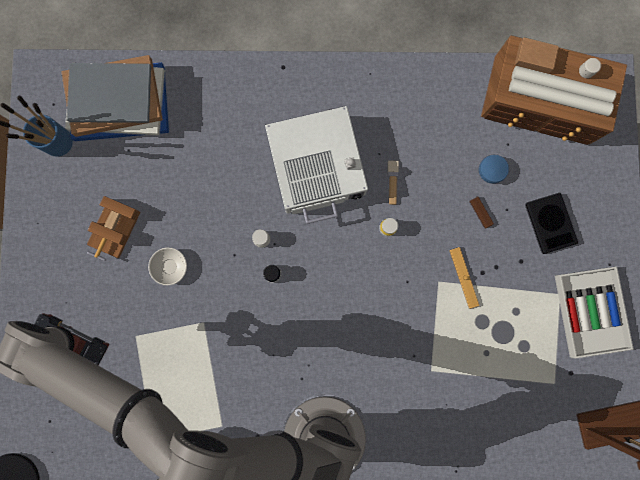

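View pics/scene.png

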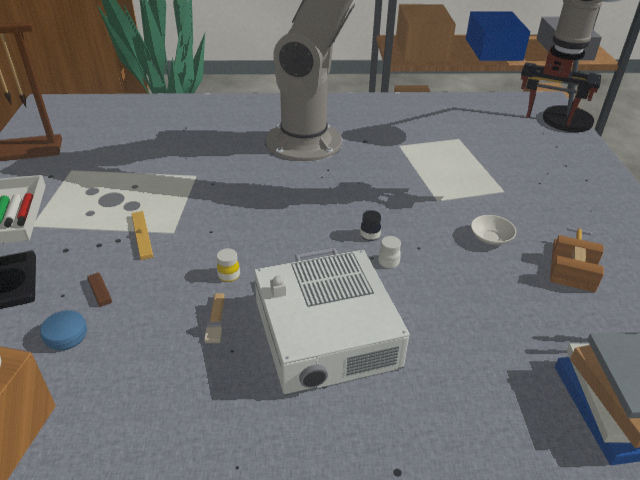

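```bash
python3 - <<'E'
from h import *
s=snap("top")
c=s["img"][95:235,240:410]
cv2.imwrite("pics/crop.png",cv2.cvtColor(cv2.resize(c,None,fx=4.6,fy=4.2,interpolation=cv2.INTER_CUBIC),cv2.COLOR_RGB2BGR))
for p in [(213,288),(192,367),(107,347),(124,266)]: print(np.round(atz(s,p,.105),3))
E
```

```text
[0.63  0.103 0.105]
[ 0.691 -0.119  0.105]
[ 0.936 -0.063  0.105]
[0.885 0.167 0.105]
```

View pics/crop.png

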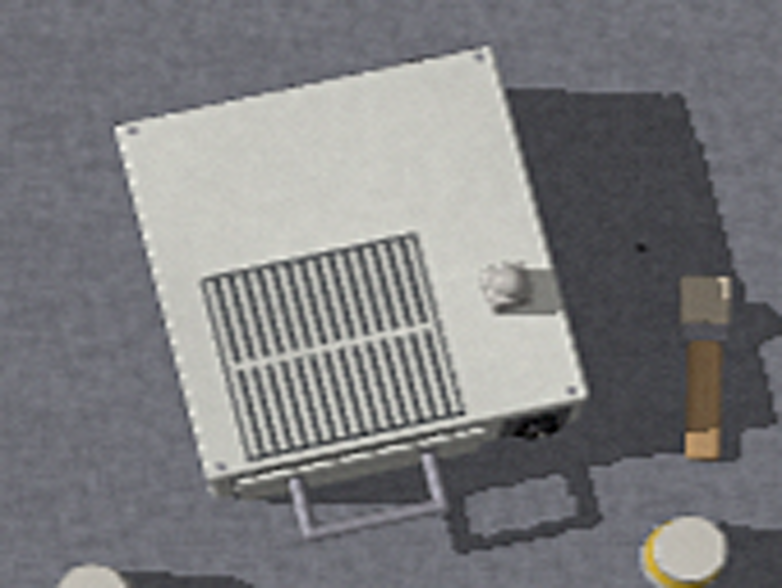

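```bash
python3 - <<'E'
from h import *
s=snap("top")
pt=lambda x,y:(95+y/4.2-.4,240+x/4.6-.4)
C=[atz(s,pt(*p),.105)[:2] for p in[(212,482),(586,397),(490,47),(117,126)]]
L=np.array([[0,.12],[0,-.12],[.25,-.12],[.25,.12]])
A=np.array(C);a=A-A.mean(0);l=L-L.mean(0)
th=np.arctan2((l[:,0]*a[:,1]-l[:,1]*a[:,0]).sum(),(l*a).sum())
M=np.array([[np.cos(th),-np.sin(th)],[np.sin(th),np.cos(th)]]);o=A.mean(0)-M@L.mean(0)
print("yaw",th,"org",o,"res",np.round(A-(L@M.T+o),4).tolist())
H=[atz(s,pt(*p),.078)[:2] for p in[(306,531),(441,505)]]
print("bar",H,np.mean(H,0),"len",np.linalg.norm(H[0]-H[1]),"local",(np.mean(H,0)-o)@M)
h=np.mean(H,0);d=-M[:,0]
print("open handle",h+.16*d,"cradle",h+.16*d-.121*d)
for n,p in dict(ink=(.46,.15),white=(.57,.188),yel=(.603,-.18)).items():print(n,(np.array(p)-o)@M)
ob=manip.get_obs();Rm=rot(ob["eef_rot"]);print(np.round(Rm,3),ob["tcp_pos"])
E
```

```text
yaw 0.24316494598710878 org [ 0.66923767 -0.0050161 ] res [[0.0002, -0.0022], [0.0008, 0.0029], [-0.0012, 0.0009], [0.0002, -0.0017]]
bar [array([0.61134967, 0.05241213]), array([ 0.6293861 , -0.03082557])] [0.62036788 0.01079328] len 0.08516940617357253 local [-0.04362556  0.02711094]
open handle [ 0.46507496 -0.02773082] cradle [0.58251523 0.00140303]
ink [-0.16575796  0.20083499]
white [-0.0498446   0.21123174]
yel [-0.10642087 -0.15388759]
[[-0.901  0.433 -0.   ]
 [ 0.433  0.901  0.   ]
 [ 0.     0.    -1.   ]] [0.29226562 0.60845756 0.24767303]
```

Request:
{"op": "step_arm", "data": {
  "targets": [
    [-0.69,-0.49,0,0,0,2],
    [-0.69,-0.49,0,0,0,0],
    [-0.69,-0.49,0,0,0,0],
    [-0.69,-0.49,0,0,0,0],
    [-0.69,-0.49,0,0,0,0],
    [-0.69,-0.49,0,0,0,0],
    [-0.69,-0.49,0,0,0,0],
    [-0.69,-0.49,0,0,0,0],
    [-0.69,-0.49,0,0,0,0],
    [-0.69,-0.49,0,0,0,0]
  ],
  "grip": -0.18
}}

```text
t: 2.2
tcp_pos: [0.4473, 0.3061, 0.2479]
eef_rot: [0.0, 0.239, 0.971, 0.0]
force: [1.1, -0.1, -0.6]
gripper_width: 0.0362
grasp_force: 0.0
```

Request:
{"op": "step_arm", "data": {
  "targets": [
    [-0.69,-0.47,0,0,0,0],
    [-0.69,-0.47,0,0,0,0],
    [-0.69,-0.47,0,0,0,0],
    [-0.69,-0.47,0,0,0,0],
    [-0.69,-0.47,0,0,0,0],
    [-0.69,-0.47,0,0,0,0],
    [-0.69,-0.47,0,0,0,0],
    [-0.69,-0.47,0,0,0,0],
    [-0.69,-0.47,0,0,0,0],
    [0,0,0,0,0,0]
  ]
}}

```text
t: 3.2
tcp_pos: [0.5898, 0.0365, 0.248]
eef_rot: [0.001, 0.243, 0.97, -0.001]
force: [0.5, -1.5, -0.7]
gripper_width: 0.0361
grasp_force: 0.0
```

Request:
{"op": "step_arm", "data": {
  "targets": [
    [0,0,0,0,0,8],
    [0,0,0,0,0,8],
    [0,0,0,0,0,8],
    [0,0,0,0,0,8],
    [0,0,0,0,0,8],
    [0,0,0,0,0,8.4],
    [0,0,0,0,0,0]
  ]
}}

```text
t: 3.9
tcp_pos: [0.5881, 0.043, 0.2476]
eef_rot: [-0.0, 0.616, 0.788, 0.0]
force: [0.6, 0.5, 0.2]
gripper_width: 0.0367
grasp_force: 0.0
```

```bash
cat >> h.py <<'E'
def togo(p,yaw_y):
    """units to go along tool axes to reach TCP p; turn about tool z to point tool y at yaw_y (mod pi)"""
    o=manip.get_obs();Rm=rot(o["eef_rot"]);a=np.arctan2(Rm[1,1],Rm[0,1])
    dz=-((yaw_y-a+np.pi/2)%np.pi-np.pi/2)
    Rt=np.column_stack([[np.sin(yaw_y),-np.cos(yaw_y),0],[np.cos(yaw_y),np.sin(yaw_y),0],[0,0,-1]])
    want=R.from_matrix(Rm.T@R.from_euler('z',-dz).as_matrix()@Rm).as_rotvec(degrees=True)
    tilt=np.degrees(np.cross(Rm[:,2],[0,0,-1]))@Rm
    print("t",round(o["t"],2),"tcp",np.round(o["tcp_pos"],4),"units",np.round(Rm.T@(np.array(p)-o["tcp_pos"])/.04,3),"turn z",round(np.degrees(dz),2),"tilt fix",np.round(tilt,2),"F",np.round(o["force"],1),"w",round(o["gripper_width"],4),"gf",round(o["grasp_force"],1))
    return o
E
python3 - <<'E'
from h import *
togo([.6204,.0108,.082],.2432)
s=snap("wrist","wrist")
print(np.round(s["eye"],3),np.round(proj(s,[.6204,.0108,.076],True)))
for n in("handle","drawer"):
  for d in manip.search_frame(n,"wrist")[:3]:print(n,np.round(d["centre"]),round(d["score"],2),np.round(atz(s,d["centre"],.078,True),4))
E
```

```text
t 3.9 tcp [0.5881 0.043  0.2476] units [-0.978  0.591  4.141] turn z -0.01 tilt fix [-0.   -0.01  0.  ] F [0.6 0.5 0.2] w 0.0367 gf 0.0
[0.568 0.121 0.386] [273. 342.]
handle [247. 382.] 0.74 [0.6479 0.0437 0.078 ]
handle [416. 283.] 0.4 [ 0.6038 -0.1685  0.078 ]
drawer [249. 384.] 0.67 [0.6504 0.0421 0.078 ]
```

View pics/wrist.png

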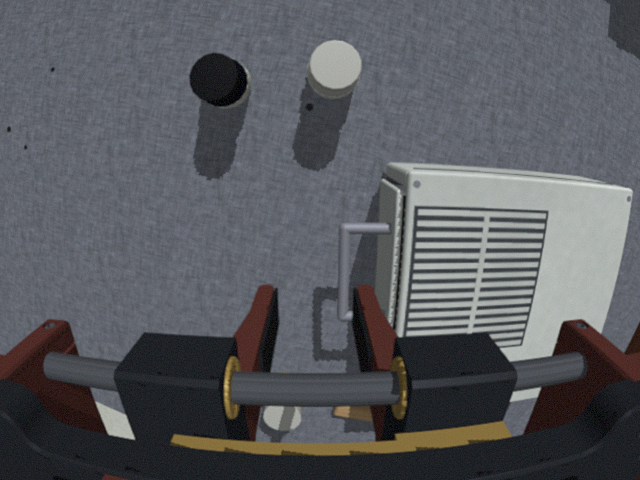

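```bash
python3 - <<'E'
from h import *
s=snap("wrist")
a=[atz(s,p,.08,True)for p in[(226,345.5),(318,345.5)]];print(a,np.mean(a,0))
c=atz(s,(180,409),.105,True);print(c)
h=.5*np.mean(a,0)+.5*np.array([.6204,.0108,0]);h[2]=.082;print(h);togo(h,.2432)
E
```

```text
[array([0.61115314, 0.05401784, 0.08      ]), array([ 0.63505479, -0.03045183,  0.08      ])] [0.62310396 0.01178301 0.08      ]
[0.64597141 0.10742351 0.105     ]
[0.62175198 0.0112915  0.082     ]
t 4.1 tcp [0.5882 0.0424 0.2477] units [-0.961  0.624  4.142] turn z 0.19 tilt fix [ 0.   -0.01  0.  ] F [-0.1 -0.4  0.1] w 0.0358 gf 0.0
```

Request:
{"op": "step_arm", "data": {
  "targets": [
    [-0.48,0.31,0,0,0,0],
    [-0.48,0.31,0,0,0,0],
    [0,0,0.6,0,0,0],
    [0,0,0.7,0,0,0],
    [0,0,0.7,0,0,0],
    [0,0,0.6,0,0,0],
    [0,0,0,0,0,0]
  ]
}}

```text
t: 4.8
tcp_pos: [0.6193, 0.011, 0.1405]
eef_rot: [-0.002, 0.615, 0.788, -0.002]
force: [0.1, 0.2, 0.7]
gripper_width: 0.0358
grasp_force: 0.0
```

```bash
python3 - <<'E'
from h import *
togo([.62175,.0113,.082],.2432)
E
```

```text
t 4.8 tcp [0.6193 0.011  0.1405] units [-0.008  0.071  1.462] turn z 0.11 tilt fix [-0.35 -0.06  0.  ] F [0.1 0.2 0.7] w 0.0358 gf 0.0
```

Request:
{"op": "step_arm", "data": {
  "targets": [
    [0,0.04,0.4,-0.3,0,0],
    [0,0,0.4,0,0,0],
    [0,0,0.4,0,0,0],
    [0,0,0.25,0,0,0],
    [0,0,0,0,0,0],
    [0,0,0,0,0,0]
  ]
}}

```text
t: 5.4
tcp_pos: [0.6235, 0.0112, 0.0857]
eef_rot: [0.002, 0.616, 0.788, 0.002]
force: [-0.6, -0.0, 0.7]
gripper_width: 0.036
grasp_force: 0.0
```

```bash
python3 - <<'E'
from h import *
togo([.62175,.0113,.082],.2432)
E
```

```text
t 5.4 tcp [0.6235 0.0112 0.0857] units [ 0.014 -0.041  0.093] turn z 0.01 tilt fix [0.29 0.   0.  ] F [-0.6 -0.   0.7] w 0.036 gf 0.0
```

Request:
{"op": "step_arm", "data": {
  "targets": [
    [0,0,0.1,0.3,0,0],
    [0,0,0,0,0,0],
    [0,0,0,0,0,0],
    [0,0,0,0,0,0],
    [0,0,0,0,0,0]
  ],
  "grip": -1
}}

```text
t: 5.9
tcp_pos: [0.6221, 0.011, 0.0817]
eef_rot: [-0.001, 0.616, 0.788, -0.001]
force: [-5.8, -1.2, 5.9]
gripper_width: 0.0093
grasp_force: 30.0
```

```bash
python3 - <<'E'
from h import *
togo([.6235-.16*.9706,.0112-.16*.2408,.082],.2432)
E
```

```text
t 5.9 tcp [0.6221 0.011  0.0817] units [-3.000e-03 -3.966e+00  2.000e-03] turn z -0.01 tilt fix [-0.14 -0.03  0.  ] F [-5.8 -1.2  5.9] w 0.0093 gf 30.0
```

Request:
{"op": "step_arm", "data": {
  "targets": [
    [0,-0.2,0,0,0,0],
    [0,-0.3,0,0,0,0],
    [0,-0.3,0,0,0,0],
    [0,-0.3,0,0,0,0],
    [0,-0.3,0,0,0,0],
    [0,-0.3,0,0,0,0],
    [0,-0.3,0,0,0,0],
    [0,-0.3,0,0,0,0],
    [0,-0.3,0,0,0,0],
    [0,-0.3,0,0,0,0]
  ]
}}

```text
t: 6.9
tcp_pos: [0.5098, -0.0167, 0.0817]
eef_rot: [-0.0, 0.616, 0.788, 0.0]
force: [2.1, 1.7, -3.1]
gripper_width: 0.0095
grasp_force: 30.0
```

```bash
python3 - <<'E'
from h import *
togo([.6221-.16*.9706,.011-.16*.2408,.082],.2432)
E
```

```text
t 6.9 tcp [ 0.5098 -0.0167  0.0817] units [-0.004 -1.109 -0.008] turn z 0.02 tilt fix [ 0.01 -0.02 -0.  ] F [ 2.1  1.7 -3.1] w 0.0095 gf 30.0
```

Request:
{"op": "step_arm", "data": {
  "targets": [
    [0,-0.25,0,0,0,0],
    [0,-0.25,0,0,0,0],
    [0,-0.25,0,0,0,0],
    [0,-0.2,0,0,0,0],
    [0,-0.1,0,0,0,0],
    [0,-0.05,0,0,0,0],
    [0,-0.05,0,0,0,0],
    [0,0,0,0,0,0]
  ]
}}

```text
t: 7.7
tcp_pos: [0.4667, -0.0273, 0.0817]
eef_rot: [0.0, 0.616, 0.788, 0.0]
force: [2.0, 3.4, -0.9]
gripper_width: 0.0088
grasp_force: 30.0
```

```bash
python3 - <<'E'
from h import *
togo([.6221-.16*.9706,.011-.16*.2408,.082],.2432)
E
```

```text
t 7.7 tcp [ 0.4667 -0.0273  0.0817] units [-0.006  0.002 -0.008] turn z 0.04 tilt fix [ 0.05 -0.   -0.  ] F [ 2.   3.4 -0.9] w 0.0088 gf 30.0
```

Probably at the stop; a bit further to feel it.

Request:
{"op": "step_arm", "data": {
  "targets": [
    [0,-0.06,0,0,0,0],
    [0,-0.06,0,0,0,0],
    [0,0,0,0,0,0]
  ]
}}

```text
t: 8.0
tcp_pos: [0.4665, -0.0274, 0.0818]
eef_rot: [0.004, 0.615, 0.788, 0.003]
force: [15.7, 6.0, -22.7]
gripper_width: 0.009
grasp_force: 30.0
```

```bash
python3 - <<'E'
from h import *
togo([.6221-.16*.9706,.011-.16*.2408,.082],.2432)
E
```

```text
t 8.0 tcp [ 0.4665 -0.0274  0.0818] units [-0.005  0.006 -0.004] turn z 0.13 tilt fix [ 0.54  0.14 -0.  ] F [ 15.7   6.  -22.7] w 0.009 gf 30.0
```

Request:
{"op": "step_arm", "data": {
  "targets": [
    [0,0.1,0,0,0,0],
    [0,0,0,0,0,0],
    [0,0,0,0,0,0],
    [0,0,0,0,0,0]
  ],
  "grip": -0.18
}}

```text
t: 8.4
tcp_pos: [0.4647, -0.0286, 0.0815]
eef_rot: [-0.0, 0.616, 0.787, -0.0]
force: [-0.8, -0.8, -0.2]
gripper_width: 0.0351
grasp_force: 0.0
```

Request:
{"op": "step_arm", "data": {
  "targets": [
    [0,0,-0.5,0,0,0],
    [0,0,-0.8,0,0,0],
    [0,0,-1,0,0,0],
    [0,0,-1,0,0,0],
    [0,0,-1,0,0,0],
    [0,0,-0.7,0,0,0],
    [0,0,0,0,0,0]
  ]
}}

```text
t: 9.1
tcp_pos: [0.4671, -0.0284, 0.2852]
eef_rot: [0.002, 0.616, 0.787, 0.003]
force: [-0.0, -0.3, -0.2]
gripper_width: 0.036
grasp_force: 0.0
```

```bash
python3 - <<'E'
from h import *
h=np.array([.4665,-.0274]);c=h+.121*np.array([.9706,.2408]);print("cradle",c)
togo([*c,.25],.2432)
s=snap("wrist","wrist2")
u=np.array([-.2408,.9706])
for k,sg in(("pad_l",1),("pad_r",-1)):
  p=[*(c+sg*.032*u),.068];print(k,p,np.round(proj(s,p,True)))
for n in("handle","pad_l","pad_r","cassette"):
  for d in manip.search_frame(n,"wrist")[:3]:print(n,np.round(d["centre"]),round(d["score"],2),np.round(atz(s,d["centre"],.06,True),4))
s=snap("top")
for n in("handle","pad_l","pad_r","cassette"):
  for d in manip.search_frame(n,"top")[:3]:print(n,np.round(d["centre"]),round(d["score"],2),np.round(atz(s,d["centre"],.06),4))
E
```

```text
cradle [0.5839426 0.0017368]
t 9.1 tcp [ 0.4671 -0.0284  0.2852] units [0.029 3.011 0.902] turn z -0.03 tilt fix [ 0.4  -0.01 -0.  ] F [-0.  -0.3 -0.2] w 0.036 gf 0.0
pad_l [np.float64(0.576237), np.float64(0.032796), 0.068] [188. 435.]
pad_r [np.float64(0.5916482), np.float64(-0.029322400000000005), 0.068] [249. 430.]
handle [236. 406.] 0.63 [ 0.5644 -0.0243  0.06  ]
pad_l [190. 427.] 0.85 [0.5711 0.0277 0.06  ]
pad_l [242. 427.] 0.61 [ 0.5888 -0.0251  0.06  ]
pad_l [210. 431.] 0.22 [0.5818 0.009  0.06  ]
pad_r [190. 427.] 0.85 [0.5711 0.0277 0.06  ]
pad_r [242. 427.] 0.61 [ 0.5888 -0.0251  0.06  ]
pad_r [210. 431.] 0.22 [0.5818 0.009  0.06  ]
cassette [212. 432.] 0.66 [0.5839 0.0073 0.06  ]
handle [227. 313.] 0.95 [0.5968 0.0326 0.06  ]
handle [279. 465.] 0.68 [ 0.4483 -0.4006  0.06  ]
pad_l [226. 331.] 0.37 [ 0.5993 -0.0175  0.06  ]
pad_r [226. 331.] 0.37 [ 0.5993 -0.0175  0.06  ]
cassette [219. 320.] 0.78 [0.6194 0.0129 0.06  ]
```

View pics/wrist2.png

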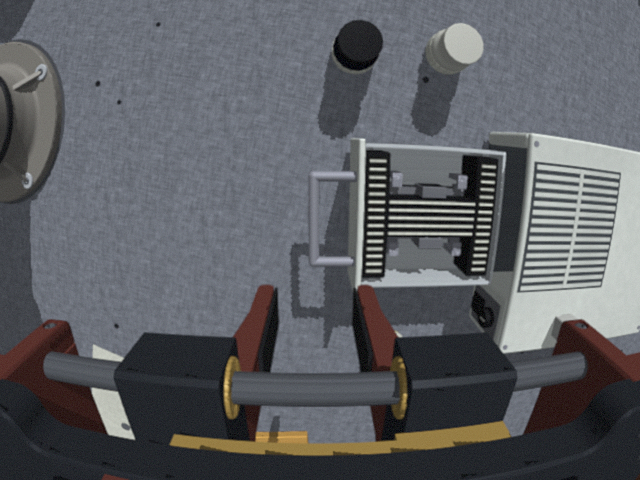

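```bash
python3 - <<'E'
from h import *
o=manip.get_obs();print(np.round(o["joint_pos"],3),o["t"])
togo([.5839,.0017,.2],.2432)
E
```

```text
[-0.539  0.085  0.502  2.021 -0.047  1.048  0.228] 9.6
t 9.6 tcp [ 0.4651 -0.028   0.281 ] units [0.006 3.065 2.022] turn z -0.0 tilt fix [-0.08  0.01 -0.  ] F [ 0.7 -0.5 -0.2] w 0.0361 gf 0.0
```

Request:
{"op": "step_arm", "data": {
  "targets": [
    [0,0.5,0,0,0,0],
    [0,0.55,0,0,0,0],
    [0,0.55,0,0,0,0],
    [0,0.55,0,0,0,0],
    [0,0.5,0,0,0,0],
    [0,0.415,0,0,0,0],
    [0,0,0,0,0,0]
  ],
  "grip": 1
}}

```text
t: 10.3
tcp_pos: [0.5857, 0.0025, 0.2809]
eef_rot: [0.0, 0.616, 0.788, -0.0]
force: [-0.3, 1.1, 0.4]
gripper_width: 0.0866
grasp_force: 0.0
```

Request:
{"op": "step_arm", "data": {
  "targets": [
    [0,0,0.3,0,0,-8.2],
    [0,0,0.3,0,0,-8.2],
    [0,0,0.3,0,0,-8.2],
    [0,0,0,0,0,-8.2],
    [0,0,0,0,0,-8.2],
    [0,0,0,0,0,-8.2],
    [0,0,0,0,0,-8.2],
    [0,0,0,0,0,-8.2],
    [0,0,0,0,0,-8.2],
    [0,0,0,0,0,-8.2]
  ]
}}

```text
t: 11.3
tcp_pos: [0.5834, 0.0011, 0.2455]
eef_rot: [-0.0, -0.055, 0.999, -0.0]
force: [0.0, 0.4, -0.1]
gripper_width: 0.0879
grasp_force: 0.0
```

Request:
{"op": "step_arm", "data": {
  "targets": [
    [0,0,0,0,0,-8],
    [0,0,0,0,0,0],
    [0,0,0,0,0,0]
  ]
}}

```text
t: 11.6
tcp_pos: [0.5838, 0.0012, 0.2456]
eef_rot: [-0.0, -0.119, 0.993, -0.0]
force: [-0.3, 0.6, -0.8]
gripper_width: 0.0877
grasp_force: 0.0
```

```bash
python3 - <<'E'
from h import *
c=np.array([.5839,.0017])
togo([*c,.058],.2432+np.pi/2)
s=snap("wrist","wrist3");u=np.array([-.2408,.9706])
for k,sg in(("pad_l",1),("pad_r",-1)):
  p=[*(c+sg*.029*u),.068];print(k,np.round(proj(s,p,True)))
for n in("pad_l","cassette"):
  for d in manip.search_frame(n,"wrist")[:3]:print(n,np.round(d["centre"]),round(d["score"],2),np.round(atz(s,d["centre"],.062,True),4))
E
```

```text
t 11.6 tcp [0.5838 0.0012 0.2456] units [-0.007  0.011  4.689] turn z -0.23 tilt fix [ 0.   -0.03  0.  ] F [-0.3  0.6 -0.8] w 0.0877 gf 0.0
pad_l [229. 347.]
pad_r [229. 281.]
pad_l [226. 286.] 0.87 [ 0.5888 -0.0228  0.062 ]
pad_l [223. 343.] 0.79 [0.5739 0.0259 0.062 ]
cassette [222. 316.] 0.82 [0.5785 0.0023 0.062 ]
```

View pics/wrist3.png

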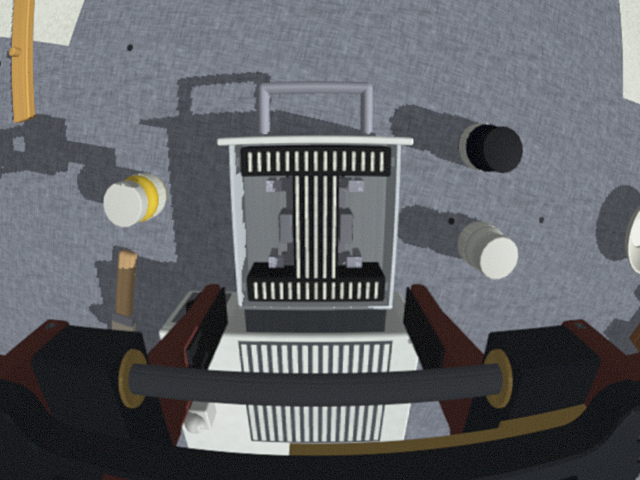

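Request:
{"op": "step_arm", "data": {
  "targets": [
    [-0.01,0.01,0.5,0,0,-0.2],
    [0,0,0.6,0,0,0],
    [0,0,0.6,0,0,0],
    [0,0,0.6,0,0,0],
    [0,0,0.5,0,0,0],
    [0,0,0.3,0,0,0],
    [0,0,0,0,0,0]
  ]
}}

```text
t: 12.45
tcp_pos: [0.5836, 0.0021, 0.1202]
eef_rot: [-0.002, -0.123, 0.992, -0.0]
force: [0.5, -0.5, -0.1]
gripper_width: 0.0878
grasp_force: 0.0
```

```bash
python3 - <<'E'
from h import *
togo([.5834,.0016,.058],.2432+np.pi/2)
E
```

```text
t 12.45 tcp [0.5836 0.0021 0.1202] units [ 0.003 -0.011  1.554] turn z 0.17 tilt fix [ 0.02 -0.17  0.  ] F [ 0.5 -0.5 -0.1] w 0.0878 gf 0.0
```

Request:
{"op": "step_arm", "data": {
  "targets": [
    [0,0,0.3,0,0,0],
    [0,0,0.35,0,0,0],
    [0,0,0.35,0,0,0],
    [0,0,0.3,0,0,0],
    [0,0,0.25,0,0,0],
    [0,0,0,0,0,0],
    [0,0,0,0,0,0]
  ]
}}

```text
t: 13.15
tcp_pos: [0.5846, 0.002, 0.0595]
eef_rot: [-0.0, -0.123, 0.992, -0.0]
force: [0.2, 0.1, -0.7]
gripper_width: 0.0875
grasp_force: 0.0
```

```bash
python3 - <<'E'
from h import *
togo([.5834,.0016,.058],.2432+np.pi/2)
E
```

```text
t 13.15 tcp [0.5846 0.002  0.0595] units [ 0.032 -0.002  0.037] turn z 0.2 tilt fix [ 0.   -0.02  0.  ] F [ 0.2  0.1 -0.7] w 0.0875 gf 0.0
```

Request:
{"op": "step_arm", "data": {
  "targets": [
    [0.02,0,0.03,0,0,0.2],
    [0,0,0,0,0,0],
    [0,0,0,0,0,0],
    [0,0,0,0,0,0],
    [0,0,0,0,0,0],
    [0,0,0,0,0,0],
    [0,0,0,0,0,0]
  ],
  "grip": -1
}}

```text
t: 13.85
tcp_pos: [0.5843, 0.0019, 0.0591]
eef_rot: [0.0, -0.121, 0.993, -0.0]
force: [-0.9, 0.0, 5.4]
gripper_width: 0.0509
grasp_force: 30.0
```

```bash
python3 - <<'E'
from h import *
o=togo([.5834,.0016,.19],.2432+np.pi/2);print(o["wrist_torque"])
s=snap("wrist","wrist4")
cv2.imwrite("pics/w4.png",cv2.cvtColor(s["img"],cv2.COLOR_RGB2BGR))
E
```

```text
t 13.85 tcp [0.5843 0.0019 0.0591] units [ 2.000e-02 -1.000e-03 -3.272e+00] turn z 0.0 tilt fix [-0.01  0.05 -0.  ] F [-0.9  0.   5.4] w 0.0509 gf 30.0
[-0.02590269  0.22575914 -0.01606772]
```

View pics/wrist4.png

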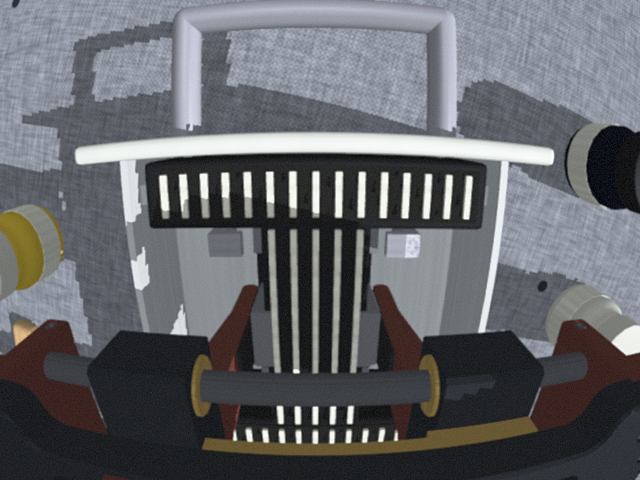

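Request:
{"op": "step_arm", "data": {
  "targets": [
    [0,0,-0.05,0,0,0],
    [0,0,-0.1,0,0,0],
    [0,0,-0.15,0,0,0],
    [0,0,-0.2,0,0,0],
    [0,0,-0.2,0,0,0],
    [0,0,0,0,0,0]
  ]
}}

```text
t: 14.5
tcp_pos: [0.5849, 0.0019, 0.088]
eef_rot: [0.001, -0.121, 0.993, -0.0]
force: [0.5, 0.1, -2.8]
gripper_width: 0.0508
grasp_force: 30.0
```

```bash
python3 - <<'E'
from h import *
o=togo([.5843,.0019,.186],.2432+np.pi/2);print(o["wrist_torque"])
E
```

```text
t 14.5 tcp [0.5849 0.0019 0.088 ] units [ 7.000e-03  2.000e-03 -2.451e+00] turn z 0.0 tilt fix [-0.02  0.14 -0.  ] F [ 0.5  0.1 -2.8] w 0.0508 gf 30.0
[0.03757044 0.02537127 0.0173109 ]
```

Weight of 3 N carried: the cassette is free. Continue.

Request:
{"op": "step_arm", "data": {
  "targets": [
    [0,0,-0.2,0,0,0],
    [0,0,-0.3,0,0,0],
    [0,0,-0.4,0,0,0],
    [0,0,-0.4,0,0,0],
    [0,0,-0.4,0,0,0],
    [0,0,-0.3,0,0,0],
    [0,0,-0.25,0,0,0],
    [0,0,-0.15,0,0,0],
    [0,0,0,0,0,0],
    [0,0,0,0,0,0]
  ]
}}

```text
t: 15.5
tcp_pos: [0.5835, 0.0019, 0.182]
eef_rot: [-0.0, -0.121, 0.993, 0.0]
force: [-0.6, 0.1, -3.7]
gripper_width: 0.0509
grasp_force: 30.0
```

Request:
{"op": "step_arm", "data": {
  "targets": [
    [0,0,0,0,0,0],
    [0,0,0,0,0,0],
    [0,0,0,0,0,0],
    [0,0,0,0,0,0],
    [0,0,0,0,0,0]
  ]
}}

```text
t: 16.0
tcp_pos: [0.5838, 0.0019, 0.1823]
eef_rot: [-0.0, -0.121, 0.993, 0.0]
force: [0.5, 1.0, -4.3]
gripper_width: 0.0505
grasp_force: 30.0
```

```bash
python3 - <<'E'
from h import *
o=togo([.5843,.0019,.186],.2432+np.pi/2);print(o["wrist_torque"])
a=snap("scene")["img"][170:400,180:460];b=snap("wrist")["img"]
a=cv2.resize(a,(400,330));b=cv2.resize(b,(400,300));b=cv2.copyMakeBorder(b,0,30,0,0,cv2.BORDER_CONSTANT)
cv2.imwrite("pics/end.png",cv2.cvtColor(np.hstack([a,b]),cv2.COLOR_RGB2BGR))
E
```

```text
t 16.0 tcp [0.5838 0.0019 0.1823] units [-0.011 -0.002 -0.091] turn z 0.01 tilt fix [ 0.   -0.01 -0.  ] F [ 0.5  1.  -4.3] w 0.0505 gf 30.0
[ 0.04790735 -0.02112388  0.03647118]
```

View pics/end.png

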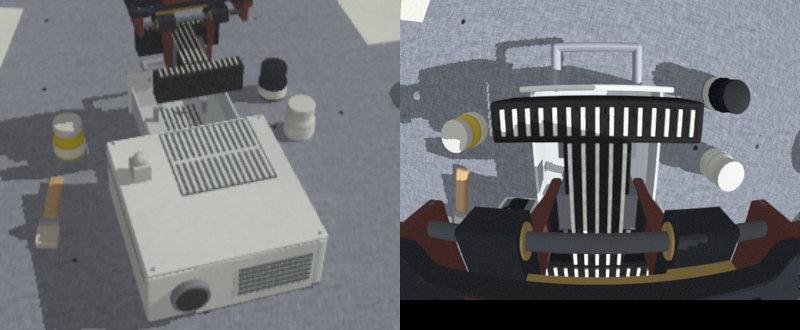

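```bash
python3 - <<'E'
from h import *
s=snap("wrist")
for sh in(0,.005):
  c=np.array([.4665+sh*.97,-.0274+sh*.24])
  print(sh,np.round(proj(s,[*c,.076],True),1))
g=s["img"][55:95,318].mean(1);print(g.round().astype(int).tolist())
E
```

```text
0 [ 75.4 313.2]
0.005 [ 82.8 313.2]
[156, 160, 159, 153, 158, 158, 164, 160, 157, 156, 165, 154, 144, 149, 163, 168, 185, 194, 198, 193, 185, 177, 171, 167, 164, 147, 138, 149, 166, 168, 174, 169, 164, 161, 163, 170, 168, 166, 164, 164]
```

```bash
python3 -c "
from h import *
print(manip.sign_off())"
```

```text
the job is handed in; nothing more can be done
None
```

The job is handed in: the drawer is out at its stop, and the cassette is held level by its two pressed catches, about 77 mm above the drawer's side walls; the jars, seal and duster near the drawer look undisturbed in the last pictures.

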